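# Transfer the solenoid valves to the second tray in reverse order

### The job

Move the four solenoid valves one at a time from the full tray to the empty one, reversing their order: begin with the valve nearest the wire loop of the full tray and stand it in the other tray's bay farthest from that tray's loop, then carry on along both rows, so that the last valve ends beside the loop. Set each valve down gently and upright on the floor of its bay, let go of it before taking the next, keep the placed ones in their bays, and leave the jar, the tin and the screwdriver where they are.

Things in the scene. Friction and masses are not known exactly. Their poses are not given: they have to be found in the camera images.
- full_tray: White plastic tray holding the valves at the start, fixed, any yaw: 246 (x) x 66 (y) x 18 mm high, walls 6, floor 5 mm thick. Four bays in one row, 54 x 54 mm, 13 deep, centres at x = +90, +30, -30, -90 mm, y = 0. Origin: centre of its underside, z up. A flat dark wire loop (44 mm wide, out 30 mm, 10 mm up) is on its +x end: the bay at +90 is nearest the loop.
- empty_tray: A second tray exactly like full_tray (same sizes, origin, axes, bay centres and wire loop on its +x end), fixed to the bench and empty at the start.
- slim_valve: Tallest and thinnest solenoid valve, standing: plain steel cylinder 28 mm in diameter and 62 mm high with a dark stem of 18 mm diameter on top, 78 mm in all. Origin: centre of its underside, z up along its axis. About 0.16 kg.
- fat_valve: Widest solenoid valve, standing: plain steel can 38 mm in diameter and 52 mm high with a small brass nub of 14 mm diameter on top, 56 mm in all. Origin: centre of its underside, z up. About 0.24 kg.
- square_valve: Solenoid valve with a square black coil, standing: 32 x 32 mm (sides along its x and y), 50 mm high, with a round steel nut of 20 mm diameter on top, 58 mm in all. Origin: centre of its underside, z up. About 0.18 kg.
- flanged_valve: Solenoid valve with a round black body 30 mm in diameter from 6 to 56 mm up, on a steel foot flange 40 mm in diameter and 6 mm thick, with a grey connector bar (24 mm along its x, 10 mm along its y, 12 mm high) on top, 68 mm in all. Origin: centre of its underside, z up. About 0.15 kg.
- wool_tin: Bystander: round steel tin 60 mm in diameter, 34 mm high, brass-coloured top; loose. Origin: centre of its underside.
- screwdriver: Bystander: screwdriver lying on the bench, loose. Origin: underside of its middle; it lies along its x.
- flux_jar: Bystander: small white jar with a red cap, 48 mm in diameter, 55 mm high, loose. Origin: centre of its underside.
Mind the look-alikes: they are no part of the job. What is shaped like the square_valve but purple is not meant.

How it is judged:
By the outcome, as a careful person would: the job done as asked, in the order asked, and still so for the second after the job is handed in, with the robot touching nothing.
It also fails if it takes over 112 s, if anything falls off the work surface, if the arm or the gripper's body presses on something with over 40 N, if the wrist force passes 120 N, or if a joint passes its speed limit or range.

### The arm

A 6-joint arm with a two-finger parallel gripper is mounted at the origin on the work surface. World frame = base frame: x ahead of the robot, y to its left, z up, the work surface at z = 0. Lengths are in m, angles in rad, forces in N, time in s.
With the tool pointing down it reaches from about 0.275 to 0.875 m from the base axis. Payload 12.5 kg.
Tool frame: the origin (TCP) lies at the very end of the fingers, on their centre line; the grasp point (between the pads) lies 19 mm behind it; z points along the fingers, y is the line along which they close (so a half turn about z gives the same grasp; the last joint's range is limited). The gripper opens to 85 mm and grips with 20 to 120 N. Pads are 22 mm wide; open, the fingers measure 114 mm over their backs; the gripper's body (76 mm by 85 mm) begins 54 mm behind the grasp point. The pads swing forward as they close: fully open they stand 13 mm farther back than shut.
Start: joints at [1.053, 0.351, 1.652, -0, 1.139, -0.085], TCP at [0.231, 0.499, 0.231] pointing down, gripper open.
Joint ranges: [-2.75, 2.75], [-0.79, 2.1], [0.01, 2.65], [-1.57, 4.71], [0.07, 3.14], [-2.87, 2.87]. Speed limits (rad/s): [2.22, 2.22, 2.79, 3.14, 3.14, 3.14].

### API

Orientations are given as a 3x3 rotation matrix whose columns are the frame's x, y, z axes.
In Python, from bench import manip gives the robot as it stands. Calls block until the motion is done:
- manip.move_ptp(position, orientation): joint-space move of the TCP to a pose.
- manip.move_l(position, attitude=None, max_speed=0.15): straight line of the TCP; attitude=None keeps the orientation; max_speed is the mean speed in m/s.
- manip.move_j(angles): joint-space move.
- manip.set_gripper(opening, effort=None): opening from 0.0 (shut) to 1.0 (fully open); effort is the grip in N (None keeps the last); returns when the fingers have stopped.
- manip.dwell(seconds).
- manip.inverse_kinematics(position, orientation): joint angles nearest the present ones, or None.
- manip.grab_frame(name): name is "scene" or "top" or "wrist"; returns (picture, depth): 420x560x3 uint8, red, green, blue; 420x560 float32, m along the optical axis (not along the pixel's ray), 0 where there is no reading.
- manip.get_calibration(name): a dict with "camera_matrix" (3x3 intrinsics, pixels), "k1" (the pictures are not rectified: a ray, as slopes to the right and down, at radius r is drawn at 1 + k1 r^2 times it, then the intrinsics apply), "R" (3x3) and "t" (3): a world point X has camera coordinates R X + t. Camera axes: x right, y down, z forward; pixel columns grow to the right and rows downward; lengths in m; the calibration is good to about 2 mm. A picture is of the moment at which its call begins: read the wrist's pose just before it. get_calibration takes no time and is no camera call; for the wrist camera it gives the pose at the moment of the call.
A pose or a line that the arm cannot do raises manip.Unreachable and nothing moves.
- manip.sign_off(): hands the job in; it is judged then, once.
Trained networks look in the newest picture that a camera, given by its name, has taken for a name from the list of things; names that differ only in an ending like _2 or _b are one class to them, and where a whole thing is asked for, a point or a joint stands for the part that bears it (a point fixed in the world has none). Each returns a list of dicts, best first, with "confidence" (0 to 1); they miss things now and then, are a little off and sometimes report something else, mostly with a low value. They report only what shows in the picture. A call takes as long as a camera call. They do not tell look-alikes from the thing itself.
- manip.look_for(camera, name): "at" ([x, y, z] in m, in world coordinates, good to about 4 mm: the middle of the surface that is visible of it).
Readings, each from a call of its own:
- manip.current_time(): time.
- manip.current_qpos(): joint angles.
- manip.current_joint_vel(): joint speeds.
- manip.current_joint_torque(): joint torques, N m.
- manip.current_ee_pos(): TCP position.
- manip.current_tcp_rot(): TCP orientation.
- manip.current_force(): force on the tool from outside, world axes, zero at the start.
- manip.current_ft_torque(): the same for the moment, N m.
- manip.current_grip_width(): opening from 0.0 (shut) to 1.0 (fully open).
- manip.current_grip_force(): force on a finger pad.
Only numpy, scipy, OpenCV 4.12 (cv2) and the standard library are available. Lean on these libraries where they do the work, as an engineer would, in place of code of your own. Each camera call takes 0.05 s, during which the arm holds its last target. There are 200 camera calls.

## Working session

There is one attempt and no reset: what is moved stays moved. The work goes in short steps, each a Python script; the robot and the scene stay as the last script left them, time stands still between calls to the robot, and variables do not carry over. Pictures are saved under pics/ and viewed, at most 14 in all, crops included, and the job is handed in when it is done.

```bash
mkdir -p pics; ls; python3 - <<'E'
from bench import manip
import cv2,numpy as np
for c in("top","scene"):
    p,d=manip.grab_frame(c); cv2.imwrite(f"pics/{c}0.png",p[:,:,::-1]); np.savez(f"{c}0.npz",p=p,d=d)
    k=manip.get_calibration(c); print(c,k)
    for n in ["full_tray","empty_tray","slim_valve","fat_valve","square_valve","flanged_valve","wool_tin","screwdriver","flux_jar"]:
        print(n,[(np.round(x["at"],3).tolist(),round(x["confidence"],2)) for x in manip.look_for(c,n)])
print(manip.current_time())
E
```

```text
pics
top {'camera_matrix': array([[390.98348304,   0.        , 278.38133472],
       [  0.        , 390.98348304, 201.93817035],
       [  0.        ,   0.        ,   1.        ]]), 'k1': -0.0788170290880496, 'R': array([[ 0.02890752, -0.99957956,  0.00225021],
       [-0.97329192, -0.02866005, -0.22777497],
       [ 0.22774369,  0.0043943 , -0.9737112 ]]), 't': array([-0.01161466,  0.60311584,  0.89406841])}
full_tray [([0.541, 0.154, 0.007], 0.76)]
empty_tray [([0.55, -0.155, 0.004], 0.84)]
slim_valve [([0.624, 0.202, 0.063], 0.48)]
fat_valve [([0.466, 0.109, 0.055], 0.64)]
square_valve [([0.566, 0.333, 0.049], 0.54), ([0.572, 0.17, 0.056], 0.53), ([0.478, 0.314, 0.047], 0.49)]
flanged_valve [([0.54, 0.155, 0.004], 0.31)]
wool_tin [([0.737, 0.004, 0.034], 0.72)]
screwdriver [([0.518, -0.491, 0.018], 0.98)]
flux_jar [([0.479, 0.439, 0.053], 0.73)]
scene {'camera_matrix': array([[392.83624995,   0.        , 275.59615368],
       [  0.        , 392.83624995, 216.68719605],
       [  0.        ,   0.        ,   1.        ]]), 'k1': -0.06937374586752497, 'R': array([[-0.43508663,  0.9003317 , -0.01012247],
       [ 0.75389511,  0.35812821, -0.55080518],
       [-0.49228222, -0.24727925, -0.83457246]]), 't': array([ 0.25354528, -0.43703668,  1.33901903])}
full_tray [([0.574, 0.165, 0.014], 0.63)]
empty_tray [([0.547, -0.153, 0.01], 0.7)]
slim_valve [([0.578, 0.169, 0.011], 0.63), ([0.639, 0.212, 0.056], 0.46)]
fat_valve [([0.484, 0.113, 0.053], 0.85)]
square_valve [([0.582, 0.336, 0.047], 0.83), ([0.49, 0.316, 0.043], 0.59), ([0.575, 0.178, 0.05], 0.52), ([0.533, 0.152, 0.049], 0.31)]
flanged_valve [([0.532, 0.149, 0.05], 0.76)]
wool_tin [([0.746, 0.007, 0.034], 0.56)]
screwdriver [([0.522, -0.489, 0.021], 0.8)]
flux_jar [([0.494, 0.444, 0.047], 0.74)]
1.0
```

View pics/top0.png

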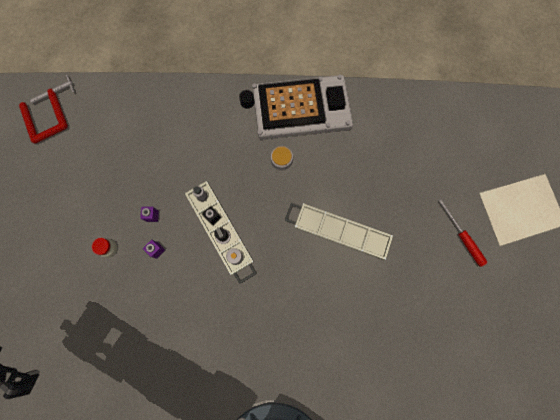

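View pics/scene0.png

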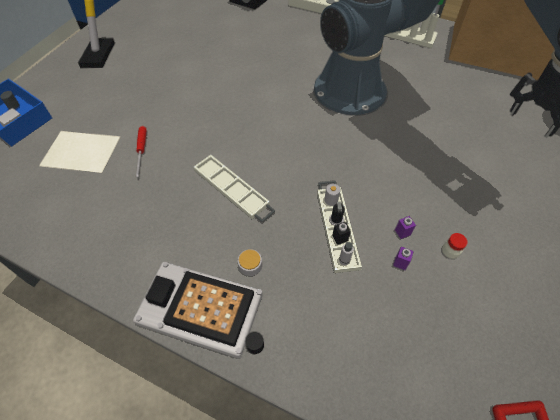

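Top view: full tray runs from (200,190) to its loop at (244,272), with, from the loop: fat (235,256), flanged (221,235), square (212,215), slim (200,192). The empty tray's loop is at (293,214), so its far bay is at about (376,243). Candidates for the square valve are the black one in the tray at (212,215) and two purple look-alikes at (149,213) and (152,248). I choose the black one in the tray. The jar is at (102,247), the tin at (282,157).

```bash
cat > h.py <<'E'
from bench import manip
import cv2,numpy as np
def Rz(yaw):  # tool down, tool y axis at world yaw
    y=np.array([np.cos(yaw),np.sin(yaw),0]); z=np.array([0,0,-1.]); return np.c_[np.cross(y,z),y,z]
def rays(k,uv):
    return cv2.undistortPoints(np.float64(uv).reshape(-1,1,2),k["camera_matrix"],np.array([k["k1"],0,0,0,0.])).reshape(-1,2)
def cloud(k,d):
    v,u=np.mgrid[:d.shape[0],:d.shape[1]]
    r=rays(k,np.c_[u.ravel(),v.ravel()]); z=d.ravel()[:,None]
    return ((np.c_[r,np.ones(len(r))]*z-k["t"])@k["R"]).reshape(*d.shape,3)
def shot(name,f):
    k=manip.get_calibration(name); p,d=manip.grab_frame(name)
    cv2.imwrite(f"pics/{f}.png",p[:,:,::-1]); np.savez(f+".npz",p=p,d=d,**k); return k,p,d
E
python3 - <<'E'
from h import *
k=manip.get_calibration("wrist"); R=manip.current_tcp_rot(); x=manip.current_ee_pos()
c=-k["R"].T@k["t"]; print("cam in tool",R.T@(c-x),"\n",(k["R"]@R).round(3),k["camera_matrix"][0,0])
print(R.round(3))
# bench/tray check from top depth
for n in("top","scene"):
    z=np.load(n+"0.npz"); kk=manip.get_calibration(n); P=cloud(kk,z["d"])
    w=(z["p"].min(2)>165); 
    for a,b in(((0.43,0.05),(0.68,0.25)),((0.48,-0.30),(0.62,-0.02))):
        m=w&(P[...,0]>a[0])&(P[...,0]<b[0])&(P[...,1]>a[1])&(P[...,1]<b[1])
        print(n,m.sum(),cv2.minAreaRect(P[m][:,:2].astype(np.float32)*1000),np.percentile(P[m][:,2],[5,50,95]).round(4))
E
```

```text
cam in tool [ 0.07807439  0.00075412 -0.14231519] 
 [[-0.     1.     0.   ]
 [-0.953 -0.    -0.304]
 [-0.304 -0.     0.953]] 295.7279203724569
[[-0.908  0.419 -0.   ]
 [ 0.419  0.908 -0.   ]
 [ 0.    -0.    -1.   ]]
top 341 ((545.5692138671875, 159.5777130126953), (241.8187713623047, 63.85202407836914), 32.427303314208984) [0.0041 0.0171 0.0211]
top 52 ((543.9733276367188, -162.5660400390625), (243.6209259033203, 63.0296516418457), 71.69023895263672) [0.0159 0.019  0.0216]
scene 683 ((545.9209594726562, 161.38201904296875), (247.12159729003906, 66.53235626220703), 32.7387580871582) [0.0027 0.0159 0.0195]
scene 1236 ((539.2012939453125, -159.27398681640625), (244.7261505126953, 76.23365020751953), 71.3143081665039) [0.0016 0.0052 0.019 ]
```

```bash
python3 - <<'E'
from h import *
for nm,c,a in(("full",(0.5455,0.160),32.5),("empty",(0.542,-0.161),71.5)):
    for s in(90,-90):
        q=manip.inverse_kinematics([*c,0.1],Rz(np.radians(a+s))); print(nm,s,None if q is None else np.round(q,2))
a=np.radians(32.5); u=np.array([np.cos(a),np.sin(a)]); c=np.array([0.5455,0.160])
s=1
R=Rz(a+np.pi/2); print(R.round(2))
x=R[:2,0]
t=manip.current_time()
manip.move_ptp([*(c+0.03*x),0.20],R); print("t",manip.current_time()-t); shot("wrist","w1")
t=manip.current_time(); manip.move_l([*(c-0.06*x),0.20],max_speed=0.3); print("t",manip.current_time()-t); k,p,d=shot("wrist","w2")
for n in ["slim_valve","fat_valve","square_valve","flanged_valve"]:
    print(n,[(np.round(x["at"],3).tolist(),round(x["confidence"],2)) for x in manip.look_for("wrist",n)])
print(manip.current_time(),manip.current_force())
E
```

```text
full 90 [ 0.2   0.55  1.71 -0.    0.88 -1.93]
full -90 [ 0.2   0.55  1.71 -0.    0.88  1.21]
empty 90 None
empty -90 [-0.37  0.54  1.72 -0.    0.88 -0.05]
[[-0.84 -0.54  0.  ]
 [-0.54  0.84  0.  ]
 [-0.    0.   -1.  ]]
t 1.6833
t 0.4500000000000002
slim_valve [([0.622, 0.205, 0.067], 0.73)]
fat_valve [([0.47, 0.113, 0.058], 0.57)]
square_valve [([0.573, 0.178, 0.058], 0.91), ([0.486, 0.314, 0.048], 0.79), ([0.574, 0.329, 0.047], 0.63), ([0.52, 0.148, 0.063], 0.17)]
flanged_valve [([0.523, 0.148, 0.062], 0.95)]
3.4333 [ 0.03896882  0.15493821 -0.53215266]
```

View pics/w2.png

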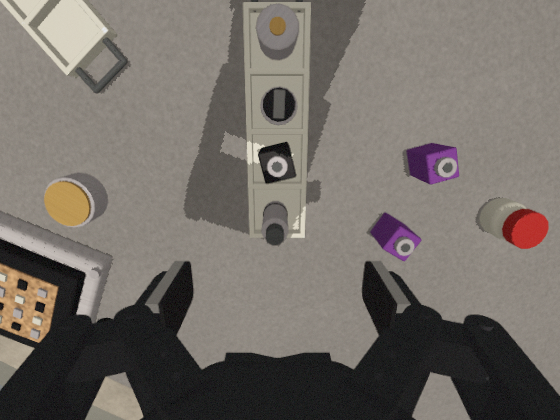

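View pics/w1.png

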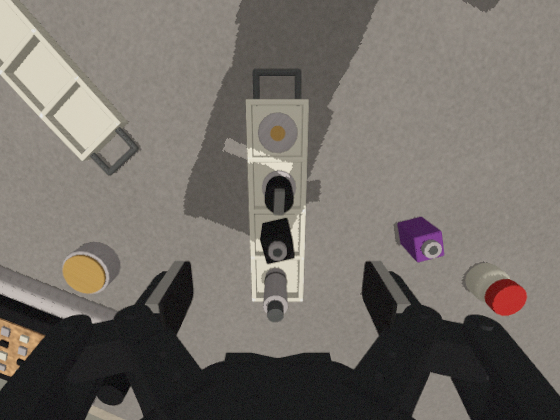

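w2 shows fat (278,30), flanged (279,103), the black square (277,160) turned about 10°, and slim (275,220). w1 shows the loop at (278,83), beside the fat valve. The purple ones are outside the tray at (433,163) and (397,237).

```bash
python3 - <<'E'
from h import *
c=np.array([0.5455,0.160]); a=np.radians(32.5+180)
for f in("w1","w2"):
    z=np.load(f+".npz"); k={n:z[n] for n in("camera_matrix","k1","R","t")}; k["k1"]=float(k["k1"])
    P=cloud(k,z["d"]); p=z["p"].astype(int)
    L=(P[...,:2]-c)@np.array([[np.cos(a),-np.sin(a)],[np.sin(a),np.cos(a)]])*1000; Z=P[...,2]*1000
    V=(z["d"]>0.05)
    reg=V&(abs(L[...,0])<132)&(abs(L[...,1])<40)
    bench=V&(abs(L[...,1])>45)&(abs(L[...,1])<60)&(abs(L[...,0])<120); print(f,"bench z",np.median(Z[bench]).round(1))
    t=reg&(Z>13)&(Z<22)&(p.min(2)>90)&(p.max(2)-p.min(2)<60); print(" rim z",np.median(Z[t]).round(1),t.sum(),cv2.minAreaRect(L[t].astype(np.float32)))
    for n,b in(("fat",90),("flanged",30),("square",-30),("slim",-90)):
        m=reg&(abs(L[...,0]-b)<28)&(abs(L[...,1])<28)
        fl=m&(Z<12); print(" ",n,"floor",np.median(Z[fl]).round(1) if fl.any() else None,"max",np.percentile(Z[m],99).round(1),end=" ")
        lo,hi={"fat":(54,59.5),"flanged":(57,64),"square":(52,57.5),"slim":(63,70)}[n]
        for lo,hi in((lo,hi),(hi,90),(25,50)):
            q=m&(Z>lo)&(Z<hi)
            if q.sum()>8:
                r=cv2.minAreaRect(L[q].astype(np.float32)); e=cv2.minEnclosingCircle(L[q].astype(np.float32))
                print("| z%.1f n%d"%(np.median(Z[q]),q.sum()),"rect",np.round(r[0],1),np.round(r[1],1),round(r[2],1),"circ",np.round(e[0],1),round(e[1],1),end=" ")
        print()
E
```

```text
w1 bench z 258.7
 rim z 17.6 3191 ((-1.517791748046875, -0.8173179626464844), (246.1352081298828, 66.2756118774414), 0.06724901497364044)
  fat floor 4.8 max 61.6 | z56.6 n1094 rect [89.8 -1.3] [37.  37.1] 90.0 circ [89.5 -1.2] 19.0 | z60.8 n176 rect [89.5 -0.8] [13.  12.8] 89.9 circ [89.5 -1.2] 6.9 
  flanged floor 5.1 max 300.2 | z60.8 n422 rect [25.4 -2.9] [28.  28.6] 89.0 circ [25.  -2.6] 14.9 | z72.6 n272 rect [25.  -2.8] [ 9.6 24.2] 89.9 circ [25.  -2.9] 12.5 | z38.2 n129 rect [34.1 -2.9] [28.9 11.5] 88.4 circ [28.4 -2.8] 14.4 
  square floor 4.9 max 63.9 | z54.6 n534 rect [-31.4  -1.2] [32.  31.9] 14.0 circ [-31.4  -1.2] 21.6 | z62.7 n279 rect [-31.2  -1.4] [19.8 17.9] 0.1 circ [-31.4  -0.8] 10.2 | z38.4 n263 rect [-21.9  -6.1] [42.8 21.3] 61.8 circ [-30.7  -1.4] 21.4 
  slim floor 4.8 max 83.5 | z66.5 n244 rect [-91.4   1.1] [26.9 22.4] 85.7 circ [-94.1   0.9] 14.1 | z82.2 n305 rect [-94.5   1.3] [17.2 18.2] 86.1 circ [-94.5   1.6] 9.4 | z38.1 n252 rect [-88.    1.7] [15.3 27.8] 2.8 circ [-93.6   1.5] 14.0 
w2 bench z 251.1
 rim z 17.6 4154 ((-1.1351242065429688, -0.862476348
[... 260 characters left out ...]
2.2] [13.1 35.3] 5.6 circ [83.2 -1.5] 17.7 
  flanged floor 4.9 max 73.6 | z60.6 n527 rect [24.9 -2.6] [28.9 28.2] 45.8 circ [25.2 -2.7] 14.9 | z72.5 n333 rect [24.8 -2.7] [10.  23.4] 87.5 circ [24.9 -2.7] 12.2 
  square floor 4.8 max 299.5 | z54.7 n714 rect [-31.6  -1.1] [32.2 32. ] 13.8 circ [-31.6  -1. ] 21.4 | z62.9 n340 rect [-31.3  -1.1] [19.1 18.6] 89.1 circ [-31.6  -1.1] 9.9 | z37.4 n75 rect [-16.1   2.4] [ 0.6 30. ] 13.7 circ [-16.4   2.3] 15.0 
  slim floor 4.9 max 83.5 | z66.7 n279 rect [-93.    1.5] [23.5 27.2] 4.5 circ [-94.9   1.2] 13.8 | z82.5 n325 rect [-95.1   1.4] [16.8 17.4] 88.5 circ [-95.2   1.4] 8.9 | z38.1 n166 rect [-87.2   2.1] [11.4 27.1] 6.8 circ [-92.8   1.4] 13.5
```

```bash
python3 - <<'E'
from h import *
c=np.array([0.542,-0.161]); a=np.radians(71.5); R=Rz(a-np.pi/2); x=R[:2,0]
for i,o in enumerate((0.03,-0.05)):
    manip.move_ptp([*(c+o*x),0.20],R); manip.dwell(0.1)
    k,p,d=shot("wrist",f"e{i}"); P=cloud(k,d); p=p.astype(int)
    L=(P[...,:2]-c)@np.array([[np.cos(a),-np.sin(a)],[np.sin(a),np.cos(a)]])*1000; Z=P[...,2]*1000
    reg=(d>0.05)&(abs(L[...,0])<135)&(abs(L[...,1])<42)
    t=reg&(Z>13)&(Z<22)&(p.min(2)>90)&(p.max(2)-p.min(2)<60); print(i,"rim",np.median(Z[t]).round(1),t.sum(),cv2.minAreaRect(L[t].astype(np.float32)))
    for b in(90,30,-30,-90):
        m=reg&(abs(L[...,0]-b)<28)&(abs(L[...,1])<28)&(Z<12); print(b,np.median(Z[m]).round(1),m.sum(),np.round(cv2.minAreaRect(L[m].astype(np.float32))[0],1))
    print("loop side dark", [(((p.max(2)<80)&(abs(L[...,0]-s*140)<20)&(abs(L[...,1])<28)&(Z>5)&(Z<14)).sum()) for s in(1,-1)])
print(manip.current_time())
E
```

```text
0 rim 17.6 3639 ((5.858001708984375, -2.4121627807617188), (66.26036834716797, 257.18634033203125), 89.92971801757812)
90 4.8 2431 [89.6 -1.6]
30 4.9 2051 [28.4 -1.6]
-30 4.9 1692 [-33.1  -1.6]
-90 4.8 1414 [-93.6  -1.5]
loop side dark [np.int64(263), np.int64(0)]
1 rim 17.6 4334 ((5.92828369140625, -2.388629913330078), (256.9392395019531, 66.52738952636719), 0.12425497174263)
90 4.7 2941 [91.1 -1.5]
30 4.7 2550 [29.8 -1.5]
-30 4.8 2160 [-31.5  -1.6]
-90 4.9 1835 [-92.3  -1.6]
loop side dark [np.int64(76), np.int64(0)]
5.8167
```

View pics/e0.png

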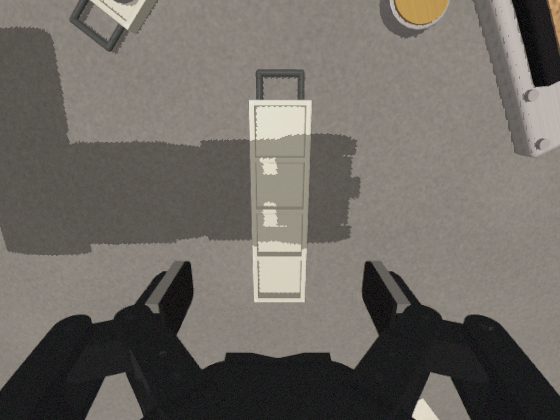

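e0: loop at (280,85) at the tray's +x end; the far bay is at (280,277), and all the bays are empty.

```bash
python3 - <<'E'
from h import *
c=np.array([0.542,-0.161]); a=np.radians(71.5)
for f in("e0","e1"):
    z=np.load(f+".npz"); k={n:z[n] for n in("camera_matrix","k1","R","t")}; k["k1"]=float(k["k1"]); d=z["d"];p=z["p"].astype(int)
    P=cloud(k,d); L=(P[...,:2]-c)@np.array([[np.cos(a),-np.sin(a)],[np.sin(a),np.cos(a)]])*1000; Z=P[...,2]*1000
    t=(abs(L[...,0])<135)&(abs(L[...,1])<42)&(Z>16)&(Z<20)&(p.min(2)>70)
    s=t&(abs(L[...,1]+2)>25)&(d>0.05); print(f,np.percentile(L[s][:,0],[0,.5,99.5,100]).round(1),cv2.minAreaRect(L[s].astype(np.float32)))
    # dividers: rim-height points near the centre line, along x
    s=t&(abs(L[...,1]+2)<18)&(d>0.05); h=np.sort(L[s][:,0]); g=np.split(h,np.where(np.diff(h)>6)[0]+1); print([(q[0].round(1),q[-1].round(1)) for q in g])
from h import manip
for n,C,A in(("full",(0.5455,0.160),32.5),("empty",(.542,-.161),71.5)):
    for b in(-.095,.095):
        A_=np.radians(A); 
        for z in(0.024,0.16): print(n,b,z,np.round(manip.inverse_kinematics([C[0]+b*np.cos(A_),C[1]+b*np.sin(A_),z],Rz(A_-np.pi/2)),2))
E
```

```text
e0 [-122.1 -120.9  122.4  123.4] ((0.6247940063476562, -2.410388946533203), (66.2510757446289, 245.39682006835938), 89.92971801757812)
[(np.float64(-122.7), np.float64(-115.7)), (np.float64(-63.2), np.float64(-56.9)), (np.float64(-3.4), np.float64(3.1)), (np.float64(57.4), np.float64(62.9)), (np.float64(117.3), np.float64(123.4))]
e1 [-122.6 -121.3  122.2  123.1] ((0.27142333984375, -2.4045181274414062), (245.5178985595703, 66.51445770263672), 0.1172129362821579)
[(np.float64(-122.6), np.float64(-116.9)), (np.float64(-62.5), np.float64(-57.2)), (np.float64(-2.8), np.float64(2.7)), (np.float64(57.1), np.float64(62.2)), (np.float64(116.2), np.float64(123.1))]
full -0.095 0.024 [ 0.13  0.56  1.97 -0.    0.61  1.14]
full -0.095 0.16 [ 0.13  0.32  1.9  -0.    0.92  1.14]
full 0.095 0.024 [ 0.25  0.79  1.47 -0.    0.88  1.26]
full 0.095 0.16 [ 0.25  0.62  1.41 -0.    1.11  1.26]
empty -0.095 0.024 [-0.54  0.67  1.73 -0.    0.74 -0.21]
empty -0.095 0.16 [-0.54  0.47  1.67 -0.    1.01 -0.21]
empty 0.095 0.024 [-0.2   0.68  1.71 -0.    0.75  0.12]
empty 0.095 0.16 [-0.2   0.48  1.65 -0.    1.01  0.12]
```

```bash
cat >> h.py <<'E'
def rot(a): return np.array([[np.cos(a),-np.sin(a)],[np.sin(a),np.cos(a)]])
AF=np.radians(212.6); AE=np.radians(71.55)
CF=np.array([0.5455,0.160]); CE=np.array([0.542,-0.161])+rot(AE)@[.0002,-.0022]
def src(l): return CF+rot(np.radians(212.5))@(np.array(l)/1000)
def dst(b): return CE+rot(AE)@[b/1000,0]
UP=0.135
def pick(l,z,w,dyaw=0.):
    R=Rz(np.radians(32.5+dyaw)-np.pi/2); x=src(l)
    manip.set_gripper(1.0)
    manip.move_ptp([*x,UP],R); f0=manip.current_force()
    manip.move_l([*x,z],max_speed=0.12)
    manip.set_gripper(0.0,40); print("width mm",manip.current_grip_width()*85,"want",w,"force",manip.current_grip_force(),manip.current_force()-f0)
    manip.move_l([*x,UP],max_speed=0.15); manip.dwell(.2)
    print("lifted: width",manip.current_grip_width()*85,"dF",(manip.current_force()-f0).round(2),"t",manip.current_time())
def place(b,z,dyaw=0.):
    R=Rz(AE+np.radians(dyaw)-np.pi/2); x=dst(b)
    manip.move_ptp([*x,UP],R); manip.dwell(.2); f0=manip.current_force()[2]
    manip.move_l([*x,z+.006],max_speed=0.12)
    zz=z+.002
    while True:
        manip.move_l([*x,zz],max_speed=0.02); f=manip.current_force()[2]-f0
        if f>1.5 or zz<z-.003: break
        zz-=.0007
    print("contact at dz %.1f mm, f %.1f"%((zz-z)*1e3,f),"width",manip.current_grip_width()*85)
    manip.set_gripper(1.0)
    manip.move_l([*x,UP],max_speed=0.15); print("t",manip.current_time())
E
python3 - <<'E'
from h import *
pick((89.5,-1.0),0.023,38)
place(-90,0.023)
shot("wrist","p1")
E
```

```text
width mm 36.7425912838352 want 38 force 39.47814166545868 [-0.68962052 -1.11328333  6.5359112 ]
lifted: width 37.02609411327664 dF [-0.2  -0.41 -3.31] t 9.975
contact at dz -0.1 mm, f 9.2 width 36.475451664198594
t 15.1
```

View pics/p1.png

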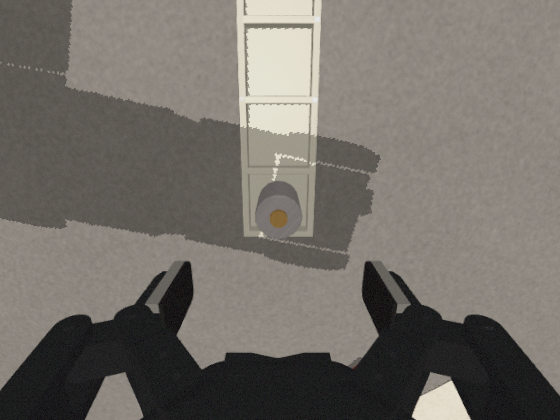

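The fat valve stands upright in the far bay at (278,210). Next is the flanged valve.

```bash
sed -i 's/zz-=.0007/zz-=.0004/; s/zz=z+.002$/zz=z+.0016/' h.py; python3 - <<'E'
from h import *
pick((25.1,-2.7),0.028,30)
place(-30,0.028)
k,p,d=shot("wrist","p2")
E
```

```text
width mm 28.983312289931984 want 30 force 39.24198031425476 [-1.28955474  0.10243297  7.88277345]
lifted: width 28.614141215684416 dF [ 0.93 -0.09 -0.53] t 19.5
contact at dz -0.0 mm, f 6.4 width 28.904397746649575
t 24.8
```

View pics/p2.png

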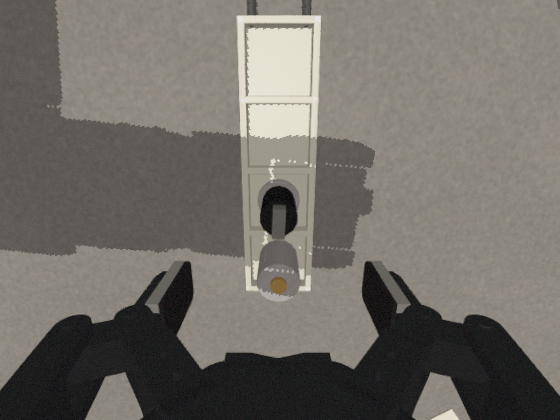

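The flanged valve stands in its bay at (278,205), next to the fat one. Now a close crop to confirm the square valve before taking it.

```bash
python3 -c "
import cv2;i=cv2.imread('pics/w2.png')[120:260,230:470];cv2.imwrite('pics/crop.png',cv2.resize(i,None,fx=3,fy=3))"
```

```text
(no output)
```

View pics/crop.png

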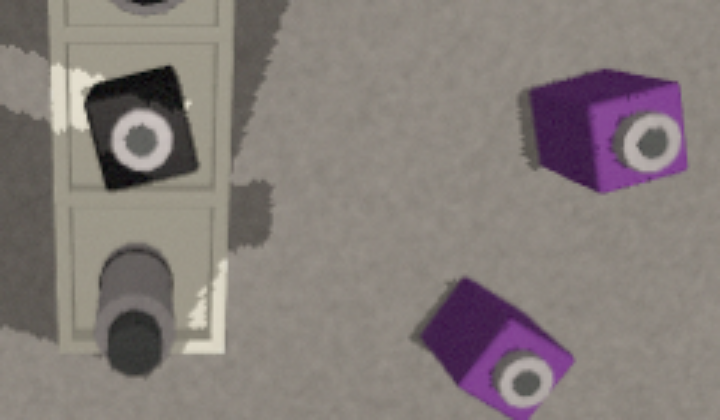

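The black square valve, in its bay and turned about 14°, is at crop (142,138). The two purple ones at (610,130) and (500,350) are not meant.

```bash
python3 - <<'E'
from h import *
pick((-31.5,-1.1),0.024,32,14)
place(30,0.024)
k,p,d=shot("wrist","p3")
E
```

```text
width mm 31.60579936201508 want 32 force 40.38191378116608 [-0.11684955  0.22279457  5.22642913]
lifted: width 31.313486443658896 dF [-0.35  0.4  -1.11] t 29.1583
contact at dz -0.0 mm, f 8.5 width 31.031350927774724
t 34.4083
```

View pics/p3.png

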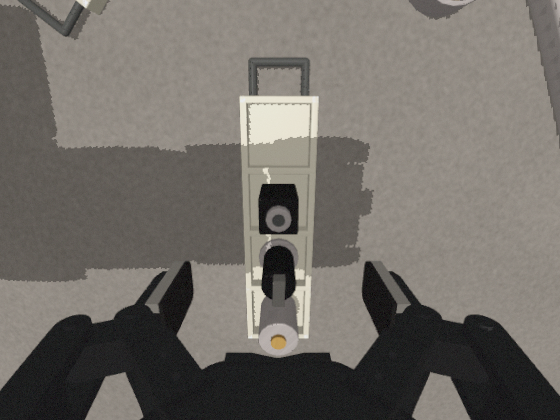

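The square valve is upright at (278,208), in third place from the far end. The slim valve is last.

```bash
python3 - <<'E'
from h import *
pick((-94.9,1.3),0.030,28)
place(90,0.030)
R=Rz(AE-np.pi/2); manip.move_l([*(dst(0)+0.04*R[:2,0]),0.2],max_speed=.2); manip.dwell(.2)
k,p,d=shot("wrist","p4"); P=cloud(k,d); L=(P[...,:2]-CE)@rot(AE)*1000; Z=P[...,2]*1000
for n,b,lo,hi in(("fat",-90,54,59.5),("flanged",-30,57,64),("square",30,52,57.5),("slim",90,63,70)):
    m=(d>.05)&(abs(L[...,0]-b)<27)&(abs(L[...,1])<27)&(Z<100); q=m&(Z>lo)&(Z<hi)
    print(n,"top",np.percentile(Z[m],98).round(1),"body z",np.median(Z[q]).round(1),"centre",np.round(cv2.minEnclosingCircle(L[q].astype(np.float32))[0],1))
shot("top","top4")
for n in("wool_tin","screwdriver","flux_jar"): print(n,[np.round(x["at"],3).tolist() for x in manip.look_for("top",n)])
print(manip.current_time(),manip.current_force())
E
```

```text
width mm 27.111594441877532 want 28 force 39.26283001899719 [-0.41721082  0.29578951  4.58786504]
lifted: width 27.248710558633473 dF [-0.37 -0.61 -2.64] t 38.625
contact at dz -0.0 mm, f 4.8 width 27.13922925414918
t 43.7333
fat top 60.8 body z 56.6 centre [-89.6   0.1]
flanged top 73.3 body z 60.7 centre [-29.6  -0.1]
square top 63.6 body z 54.7 centre [29.6 -0.1]
slim top 83.4 body z 66.7 centre [90.3 -0.3]
wool_tin [[0.734, 0.003, 0.031], [0.54, 0.155, -0.002]]
screwdriver [[0.518, -0.493, 0.023]]
flux_jar [[0.481, 0.441, 0.054]]
44.7417 [-0.26713615 -0.09838195 -0.19924487]
```

View pics/p4.png

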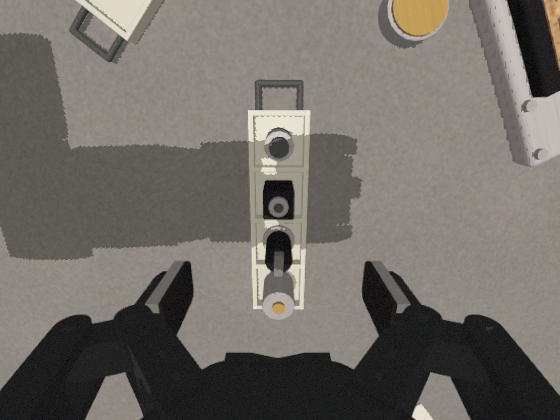

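All four valves stand upright and centred: slim (279,143) beside the loop, then square (278,200), flanged (278,250) and fat (278,300). The bystanders haven't moved, so I'm handing the job in.

```bash
python3 -c "
from bench import manip
print(manip.sign_off())"
```

```text
the job is handed in; nothing more can be done
None
```

I moved the four valves to the other tray in reversed order (from the far end to the loop: fat, flanged, square, slim), all upright in their bays. The jar, tin and screwdriver were left where they were, and I handed the job in at about 45 s.

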